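# Find the left-hand jigger stud in the test nuts and mark it

### The arm

A 6-joint arm with a two-finger parallel gripper is mounted at the origin on the work surface. World frame = base frame: x ahead of the robot, y to its left, z up, the work surface at z = 0. Lengths are in m, angles in rad, forces in N, time in s.
With the tool pointing down it reaches from about 0.35 to 0.975 m from the base axis. Payload 4.9 kg.
Tool frame: the origin (TCP) lies at the very end of the fingers, on their centre line; the grasp point (between the pads) lies 19 mm behind it; z points along the fingers, y is the line along which they close (so a half turn about z gives the same grasp; the last joint's range is limited). The gripper opens to 85 mm and grips with 20 to 120 N. Pads are 22 mm wide; open, the fingers measure 114 mm over their backs; the gripper's body (76 mm by 85 mm) begins 54 mm behind the grasp point. The pads swing forward as they close: fully open they stand 13 mm farther back than shut.
Start: joints at [1.198, 0.053, 1.613, -0, 1.476, -0.119], TCP at [0.157, 0.605, 0.231] pointing down, gripper open.
Joint ranges: [-3.01, 3.01], [-1.01, 2.22], [0.06, 2.58], [-1.02, 4.17], [0.09, 2.62], [-3.14, 3.14]. Speed limits (rad/s): [2.57, 2.57, 3.14, 3.14, 3.14, 3.14].

### API

Orientations are given as a unit quaternion [x, y, z, w].
In Python, from rig import manip gives the robot as it stands. The module is installed in compiled form; this text tells all that it offers.
- The arm moves only by the tool play_rows, never from a script. Its argument "motion" is text: rows parted by semicolons, each of 5 numbers parted by spaces: the shift along the tool's x, y, z each as a share of 300 mm, from -1 to 1, then the turn about the tool's z as a share of pi rad, from -1 to 1, then the opening, from 0 (shut) to 1 (fully open). A call has 1 to 12 rows; each row is the pose to reach, as a shift and turn from the pose commanded when the call began, along the tool's axes at that moment, turning the shorter way round; what a row does not reach only later rows make up. A row lasts 1/8 s, in which the tool goes at most 62.5 mm and 10.7 degrees, less where a joint would pass 70% of its speed; a pose out of reach is approached as far as the arm can. A call with a number of a shift or a turn outside -1 to 1 is refused whole. A call with a gripper value outside its range is refused whole. The fingers move at their own pace and stop on an object; "grip_force" is the grip in N (left out, the last holds). Time passes only in rows, so rows that repeat a pose let the fingers close. It gives the time, the measured TCP pose, the force, the opening and the grip force at its end, in the units of the state.
- manip.sense(): the state, without advancing time (a new reading comes with each control period).
- manip.snapshot(name): name is "side" or "top"; returns (picture, depth): 480x640x3 uint8, red, green, blue; 480x640 float32, m along the optical axis (not along the pixel's ray), 0 where there is no reading.
- manip.camera_params(name): a dict with "intrinsics" (3x3 intrinsics, pixels), "rvec" (rotation vector, rad) and "tvec" (3), from world to camera coordinates, as OpenCV has them. Camera axes: x right, y down, z forward; pixel columns grow to the right and rows downward; lengths in m; the calibration is good to about 2 mm. A picture is of the moment at which its call begins. camera_params takes no time and is no camera call.
- manip.job_done(): hands the job in; it is judged then, once.
Trained networks look in the newest picture that a camera, given by its name, has taken for a name from the list of things; names that differ only in an ending like _2 or _b are one class to them, and where a whole thing is asked for, a point or a joint stands for the part that bears it (a point fixed in the world has none). Each returns a list of dicts, best first, with "p" (0 to 1); they miss things now and then, are a little off and sometimes report something else, mostly with a low value. They report only what shows in the picture. A call takes as long as a camera call. They do not tell look-alikes from the thing itself.
- manip.recognise(thing, camera): "bbox" ([centre column, centre row, width, height] as shares, 0 to 1, of the picture: columns of its width, rows of its height, round what is visible of it).
- manip.cut_out(thing, camera): "region" (480x640 bool, what is visible of it) and "bbox" ([centre column, centre row, width, height] as shares, 0 to 1, of the picture: columns of its width, rows of its height, round what is visible of it).
The state is a dict: "t": time; "joint_pos": joint angles; "joint_velocities": joint speeds; "effort": joint torques, N m; "tcp_pos": TCP position; "orientation": TCP orientation; "wrist_force": force on the tool from outside, world axes, zero at the start; "ft_torque": the same for the moment, N m; "gripper_width": finger opening in m; "grasp_force": force on a finger pad.
Only numpy, scipy, OpenCV 4.12 (cv2) and the standard library are available. Lean on these libraries where they do the work, as an engineer would, in place of code of your own. Each camera call takes 0.05 s, during which the arm holds its last target. There are 200 camera calls.

### The job

Two jigger clamp studs stand in test nuts, one right-hand and one left-hand. Try both by turning each T-bar head about 60 degrees clockwise (seen from above) and leave them turned: the stud that rises is the left-hand one. Then stand the red thread cap upright in the white dish on that stud's plate and let go, leaving the green and yellow caps where they are.

Things in the scene. Friction and masses are not known exactly. Their poses are not given: they have to be found in the camera images.
- head_a (a point): Centre of the flat steel T-bar head on a brass-threaded jigger stud standing in a test nut. Bar 60 mm long (x axis), 14 mm thick (y axis: pinch across it from above), 30 mm tall (z up); centre starts 91 mm above the bench, 79 mm above its station's dish. Below it a 28 mm thick four-start screw enters a hexagonal nut (46 mm across, top 36 mm above the bench) on a fixed steel plate.
- head_b (a point): The T-bar head centre of the other stud, which looks and measures as head_a; the two stations change places, and which one is left-hand must be found by turning.
- stud_a (a joint): Turn of stud a in its test nut in rad: 0 at the start, growing clockwise seen from above; stops at 1.7 either way. As it turns clockwise a right-hand stud sinks and a left-hand stud rises, by 7.6 mm per rad (lead 48 mm a turn). Turning takes about 0.1 N m; it stays where it is left.
- stud_b (a joint): Turn of stud b in its test nut in rad: 0 at the start, growing clockwise seen from above; stops at 1.7 either way. As it turns clockwise a right-hand stud sinks and a left-hand stud rises, by 7.6 mm per rad (lead 48 mm a turn). Turning takes about 0.1 N m; it stays where it is left.
- dish_a (a point): Centre of the floor of the white round marking dish on the plate of the station of stud a, 110 mm from that stud's axis, towards the robot. Floor 12 mm above the bench, inner diameter 74 mm, rim 5 mm above the floor.
- dish_b (a point): Centre of the floor of the white round marking dish on the plate of the station of stud b, 110 mm from that stud's axis, towards the robot. Floor 12 mm above the bench, inner diameter 74 mm, rim 5 mm above the floor.
- capmid_red (a point): Centre (25 mm up) of the red plastic thread cap, an upright cylinder 36 mm across and 50 mm tall, about 50 g, standing loose on the bench in the lane between the two stations.
- capmid_green (a point): Centre (25 mm up) of the green plastic thread cap, an upright cylinder 36 mm across and 50 mm tall, about 50 g, standing loose on the bench in the lane between the two stations.
- capmid_yellow (a point): Centre (25 mm up) of the yellow plastic thread cap, an upright cylinder 36 mm across and 50 mm tall, about 50 g, standing loose on the bench in the lane between the two stations.
Not all that is in view belongs to the job. Leave any blue or orange look-alike of the part that bears head_b alone.

How it is judged:
By the outcome, as a careful person would: the job done as asked, in the order asked, and still so for the second after the job is handed in, with the robot touching nothing.
It also fails if it takes over 59 s, if anything falls off the work surface, if the arm or the gripper's body presses on something with over 40 N, if the wrist force passes 120 N, or if a joint passes its speed limit or range.

## Working session

There is one attempt and no reset: what is moved stays moved. The work goes in short steps, Python scripts to look and compute and a tool call to move; the robot and the scene stay as the last step left them, time stands still between calls to the robot, and variables do not carry over. Pictures are saved under pics/ and viewed, at most 10 in all, crops included, and the job is handed in when it is done.

Besides the shell and the picture viewer there is one more tool, called as name(argument=value, ...) on one line, values as JSON. play_rows: Moves the arm, as the interface text tells. Shift numbers are shares of 300 mm and turn numbers shares of pi rad, none past 1 either way. Its arguments: {"type":"object","properties":{"motion":{"type":"string"},"grip_force":{"type":"number"}},"required":["motion"]}

```bash
mkdir -p pics; cat > h.py <<'E'
from rig import manip
import numpy as np, cv2
from scipy.spatial.transform import Rotation as R
def cam(n):
    c=manip.camera_params(n); K=np.array(c["intrinsics"]); Rm=cv2.Rodrigues(np.array(c["rvec"],float))[0]; t=np.array(c["tvec"],float).ravel()
    return K,Rm,t
def cloud(n,d):
    K,Rm,t=cam(n); v,u=np.mgrid[:480,:640]
    P=np.stack([(u-K[0,2])/K[0,0]*d,(v-K[1,2])/K[1,1]*d,d],-1)
    return (P-t)@Rm
def shot(n,f=None):
    im,d=manip.snapshot(n)
    if f: cv2.imwrite(f"pics/{f}.png",im[:,:,::-1])
    return im,d,cloud(n,d)
E
python3 - <<'E'
from h import *
for n in ("top","side"):
    im,d,P=shot(n,n+"0")
    K,Rm,t=cam(n); print(n,"campos",(-Rm.T@t).round(3))
    np.savez(f"{n}0.npz",im=im,d=d,P=P)
    for th in ("head_a","dish_a","capmid_red","capmid_green","capmid_yellow"):
        for r in manip.cut_out(th,n)[:5]:
            m=r["region"]&(d>0); Q=P[m]
            if len(Q): 
                print(th,round(r["p"],2),(np.array(r["bbox"])*[640,480,640,480]).round(),"med",np.median(Q,0).round(3),"lo",np.percentile(Q,3,axis=0).round(3),"hi",np.percentile(Q,97,axis=0).round(3), "rgb",np.median(im[m],0))
s=manip.sense();print(s["t"],s["tcp_pos"],s["orientation"],s["gripper_width"])
print(R.from_quat(s["orientation"]).as_matrix().round(3))
E
```

```text
top campos [0.336 0.011 1.023]
head_a 0.89 [449. 154.  41.  26.] med [ 0.616 -0.204  0.102] lo [ 0.608 -0.233  0.045] hi [ 0.627 -0.178  0.108] rgb [180. 165. 163.]
head_a 0.74 [182. 149.  42.  27.] med [0.622 0.222 0.1  ] lo [0.614 0.197 0.049] hi [0.636 0.25  0.108] rgb [143. 133. 131.]
head_a 0.67 [162. 304.  40.  17.] med [0.372 0.247 0.104] lo [0.361 0.221 0.042] hi [0.386 0.275 0.108] rgb [243. 128.  25.]
head_a 0.65 [466. 310.  40.  20.] med [ 0.361 -0.221  0.105] lo [ 0.35  -0.25   0.047] hi [ 0.374 -0.194  0.108] rgb [ 39.  94. 193.]
dish_a 0.85 [440. 193.  58. 117.] med [ 0.564 -0.199  0.013] lo [ 0.471 -0.244  0.008] hi [ 0.66  -0.159  0.105] rgb [120. 108. 102.]
dish_a 0.81 [179. 338.  78. 127.] med [0.319 0.236 0.013] lo [0.228 0.188 0.008] hi [0.413 0.286 0.106] rgb [251. 141.  28.]
dish_a 0.65 [455. 345.  64. 131.] med [ 0.306 -0.214  0.013] lo [ 0.214 -0.26   0.009] hi [ 0.4   -0.172  0.106] rgb [ 40.  97. 209.]
dish_a 0.58 [201. 189.  76. 120.] med [0.572 0.209 0.013] lo [0.479 0.16  0.006] hi [0.665 0.26  0.105] rgb [109. 100. 100.]
dish_a 0.36 [323. 158.  22.  32.]
[... 1598 characters left out ...]
  33.] med [0.532 0.    0.038] lo [ 0.518 -0.007  0.003] hi [0.549 0.023 0.052] rgb [121.  21.  18.]
capmid_green 0.84 [292. 259.  22.  33.] med [ 0.44  -0.018  0.039] lo [ 0.425 -0.024  0.005] hi [0.457 0.005 0.052] rgb [24. 77. 37.]
capmid_yellow 0.76 [387. 240.  24.  31.] med [ 0.621 -0.015  0.038] lo [ 0.608 -0.021  0.005] hi [0.638 0.008 0.052] rgb [137. 109.  18.]
capmid_yellow 0.4 [354. 148.  19.  34.] med [0.626 0.22  0.087] lo [0.617 0.199 0.003] hi [0.657 0.38  0.108] rgb [98.5 90.  87. ]
0.6 [0.15690049 0.60497156 0.23133088] [ 1.26547510e-01  9.91960547e-01  1.30047300e-05 -1.35462547e-05] 0.0855555604693443
[[-0.968  0.251 -0.   ]
 [ 0.251  0.968  0.   ]
 [ 0.     0.    -1.   ]]
```

```bash
python3 - <<'E'
from h import *
for n in("top","side"):
    z=np.load(f"{n}0.npz"); im,P=z["im"].astype(int),z["P"]
    for nm,c in (("L",(.622,.222)),("R",(.616,-.205))):
        m=(np.hypot(P[...,0]-c[0],P[...,1]-c[1])<.05)&(P[...,2]>.098)&(P[...,2]<.115)
        Q=P[m]; (cx,cy),(w,h),a=cv2.minAreaRect((Q[:,:2]*1000).astype(np.float32))
        q=Q[:,:2]-Q[:,:2].mean(0); ev,V=np.linalg.eigh(q.T@q); v=V[:,1]
        print(n,nm,m.sum(),"rect",round(cx),round(cy),round(w),round(h),round(a),"mean",Q.mean(0).round(4),"barang",np.degrees(np.arctan2(v[1],v[0])).round(1))
        d=(np.abs(P[...,0]-c[0]+.11)<.06)&(np.abs(P[...,1]-c[1])<.06)&(im.min(-1)>(170 if n=="top" else 130))&(P[...,2]<.03)
        Q=P[d]; 
        if len(Q)>5:
            e=cv2.minEnclosingCircle((Q[:,:2]*1000).astype(np.float32)); print("  dish",d.sum(),Q.mean(0).round(4),e)
    for nm,c in (("red",(.53,.01)),("green",(.438,-.008)),("yel",(.62,-.006))):
        m=(np.hypot(P[...,0]-c[0],P[...,1]-c[1])<.03)&(P[...,2]>.046)&(P[...,2]<.056)
        Q=P[m]; print(n,nm,m.sum(),Q.mean(0).round(4),[round(x/1,1) for x in cv2.minEnclosingCircle((Q[:,:2]*1000).astype(np.float32))[0]])
E
```

```text
top L 356 rect 627 225 15 60 14 mean [0.6261 0.2247 0.1051] barang 103.2
  dish 1771 [0.5214 0.2019 0.0138] ((529.976318359375, 210.06185913085938), 54.531089782714844)
top R 356 rect 621 -207 60 15 86 mean [ 0.62   -0.2062  0.105 ] barang 86.0
  dish 1806 [ 0.5128 -0.1992  0.0137] ((526.0338745117188, -201.57086181640625), 55.20948791503906)
top red 342 [0.5327 0.0094 0.0502] [533.2, 9.3]
top green 355 [ 0.4394 -0.0081  0.05  ] [439.8, -8.1]
top yel 334 [ 0.6228 -0.0057  0.0499] [623.3, -5.5]
side L 160 rect 629 226 16 61 16 mean [0.628  0.2232 0.1048] barang 104.7
  dish 688 [0.5232 0.2031 0.0147] ((534.838623046875, 221.91326904296875), 66.13912200927734)
side R 370 rect 623 -206 61 15 86 mean [ 0.6216 -0.2085  0.1051] barang 86.4
  dish 1713 [ 0.515  -0.1986  0.0144] ((527.4638061523438, -200.0538330078125), 54.63156509399414)
side red 221 [0.5346 0.009  0.0504] [534.4, 10.6]
side green 246 [ 0.4415 -0.0086  0.0504] [442.4, -6.9]
side yel 217 [ 0.6245 -0.0057  0.0503] [625.1, -3.4]
```

View pics/top0.png

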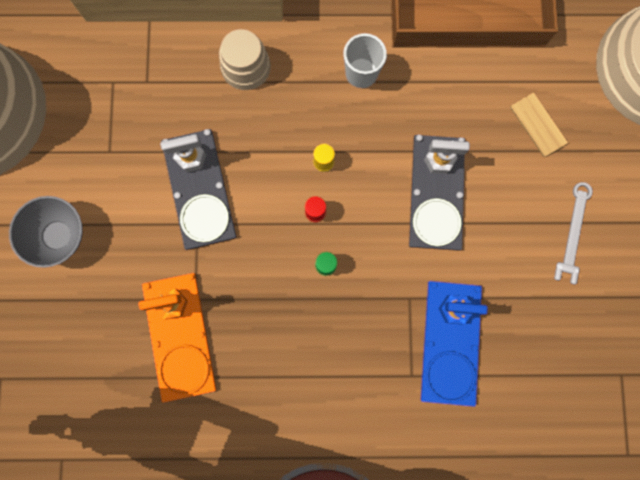

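View pics/side0.png

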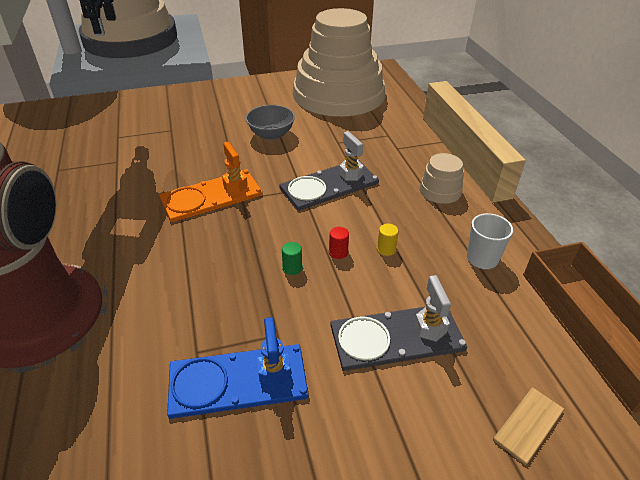

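```bash
cat >> h.py <<'E'
def plan(xyz,yang):
    s=manip.sense(); M=R.from_quat(s["orientation"]).as_matrix()
    ya=np.degrees(np.arctan2(M[1,1],M[0,1])); turn=(ya-yang+90)%180-90
    d=M.T@(np.array(xyz)-s["tcp_pos"])
    print("t",s["t"],"tcp",np.round(s["tcp_pos"],4),"yang",ya.round(1),"j6",np.round(s["joint_pos"][5],2),"F",np.round(s["wrist_force"],1),"| shift",(d/.3).round(4),"turn",round(turn/180,4))
E
python3 -c "
from h import *
plan([.627,.2242,.20],14)
plan([.43,.40,.20],40)"
```

```text
t 0.6 tcp [0.1569 0.605  0.2313] yang 75.5 j6 -0.12 F [-0.1  0.8  0.3] | shift [-1.8355 -0.8352  0.1044] turn 0.3414
t 0.6 tcp [0.1569 0.605  0.2313] yang 75.5 j6 -0.12 F [-0.1  0.8  0.3] | shift [-1.0527 -0.4328  0.1044] turn 0.197
```

play_rows(motion="-0.2 -0.09 0.02 0.04 1; -0.4 -0.18 0.04 0.08 1; -0.6 -0.27 0.06 0.13 1; -0.8 -0.36 0.08 0.18 1; -0.98 -0.44 0.1 0.23 1; -0.98 -0.44 0.1 0.23 1", grip_force=40)

```text
t: 1.35
tcp_pos: [0.4106, 0.4009, 0.2009]
orientation: [0.471, 0.882, -0.0, 0.0]
wrist_force: [-0.7, 0.0, 0.3]
gripper_width: 0.0856
grasp_force: 0.0
```

```bash
python3 -c "
from h import *
plan([.627,.2242,.16],14)"
```

```text
t 1.35 tcp [0.4106 0.4009 0.2009] yang 33.8 j6 0.05 F [-0.7  0.   0.3] | shift [-0.8907  0.272   0.1365] turn 0.1099
```

play_rows(motion="-0.2 0.06 0.03 0.03 1; -0.4 0.12 0.06 0.06 1; -0.6 0.18 0.1 0.09 1; -0.79 0.24 0.12 0.11 1; -0.89 0.272 0.136 0.11 1; -0.89 0.272 0.136 0.11 1; -0.89 0.272 0.136 0.11 1")

```text
t: 2.22
tcp_pos: [0.6248, 0.229, 0.1606]
orientation: [0.613, 0.79, 0.0, -0.0]
wrist_force: [0.5, 0.3, -0.8]
gripper_width: 0.0855
grasp_force: 0.0
```

```bash
python3 -c "
from h import *
plan([.627,.2242,.081],14)"
```

```text
t 2.225 tcp [0.6248 0.229  0.1606] yang 14.3 j6 -0.01 F [ 0.5  0.3 -0.8] | shift [-0.0175  0.0032  0.2652] turn 0.0019
```

play_rows(motion="-0.017 0.003 0.1 0.002 1; -0.017 0.003 0.2 0.002 1; -0.017 0.003 0.265 0.002 1; -0.017 0.003 0.265 0.002 1; -0.017 0.003 0.265 0.002 0; -0.017 0.003 0.265 0.002 0; -0.017 0.003 0.265 0.002 0; -0.017 0.003 0.265 0.002 0; -0.017 0.003 0.265 0.002 0")

```text
t: 3.35
tcp_pos: [0.6291, 0.2234, 0.082]
orientation: [0.616, 0.787, 0.002, 0.001]
wrist_force: [4.0, 1.1, -0.4]
gripper_width: 0.0132
grasp_force: 43.9
```

```bash
python3 -c "
from h import *
plan([.627,.2242,.081],14);s=manip.sense();print(s['gripper_width'],s['grasp_force'],s['ft_torque'])"
```

```text
t 3.35 tcp [0.6291 0.2234 0.082 ] yang 13.9 j6 -0.01 F [ 4.   1.1 -0.4] | shift [ 0.0042 -0.0063  0.0033] turn -0.0007
0.01320479752008151 43.85015845298767 [ 0.19221634 -0.865426    0.023054  ]
```

play_rows(motion="0 0.005 0 0.03 0; 0 0.005 0 0.06 0; 0 0.005 0 0.06 0")

```text
t: 3.72
tcp_pos: [0.6292, 0.2236, 0.0832]
orientation: [0.688, 0.726, -0.0, -0.0]
wrist_force: [-2.4, -1.1, 8.8]
gripper_width: 0.0128
grasp_force: 45.0
```

```bash
python3 -c "
from h import *
plan([.629,.2235,.081],14);s=manip.sense();print(s['gripper_width'],s['grasp_force'],s['ft_torque'])"
```

```text
t 3.725 tcp [0.6292 0.2236 0.0832] yang 3.1 j6 0.18 F [-2.4 -1.1  8.8] | shift [-0.0002 -0.0006  0.0073] turn -0.0607
0.012823198443269677 45.042434334754944 [-0.15380419  0.72995014  0.01802268]
```

play_rows(motion="0 0 -0.008 0.05 0; 0 0 -0.013 0.1 0; 0 0 -0.017 0.15 0; 0 0 -0.021 0.2 0; 0 0 -0.025 0.25 0; 0 0 -0.027 0.275 0; 0 0 -0.027 0.275 0; 0 0 -0.027 0.275 0")

```text
t: 4.72
tcp_pos: [0.6267, 0.2249, 0.0898]
orientation: [0.928, 0.372, -0.003, -0.002]
wrist_force: [-7.1, 3.4, 8.3]
gripper_width: 0.0132
grasp_force: 44.9
```

```bash
python3 -c "
from h import *
plan([.629,.2235,.081],14);s=manip.sense();print(s['gripper_width'],s['grasp_force'],s['ft_torque'])"
```

```text
t 4.725 tcp [0.6267 0.2249 0.0898] yang -46.4 j6 1.04 F [-7.1  3.4  8.3] | shift [0.0024 0.0086 0.0293] turn -0.3354
0.013199427563683202 44.87983167171478 [0.67610898 1.49496136 0.10160556]
```

play_rows(motion="0 0 0 0 1; 0 0 0 0 1; 0 0 0 0 1; 0 0 0 0 1; 0 0 -0.15 0 1; 0 0 -0.3 0 1; 0 0 -0.36 0 1; 0 0 -0.36 0 1")

```text
t: 5.72
tcp_pos: [0.6298, 0.2236, 0.1984]
orientation: [0.929, 0.371, 0.001, 0.0]
wrist_force: [0.6, 0.1, -0.6]
gripper_width: 0.0855
grasp_force: 0.0
```

```bash
python3 -c "
from h import *
plan([.621,-.0,.18],-4)
plan([.621,-.207,.16],-4)"
```

```text
t 5.725 tcp [0.6298 0.2236 0.1984] yang -46.4 j6 1.04 F [ 0.6  0.1 -0.6] | shift [-0.5354  0.5195  0.0608] turn -0.2356
t 5.725 tcp [0.6298 0.2236 0.1984] yang -46.4 j6 1.04 F [ 0.6  0.1 -0.6] | shift [-1.0113  1.0191  0.1271] turn -0.2356
```

play_rows(motion="-0.13 0.13 0.0 -0.04 1; -0.27 0.27 0.02 -0.08 1; -0.4 0.4 0.05 -0.12 1; -0.54 0.54 0.07 -0.16 1; -0.67 0.68 0.09 -0.2 1; -0.8 0.81 0.11 -0.235 1; -0.94 0.95 0.12 -0.235 1; -0.99 1 0.12 -0.235 1; -0.99 1 0.12 -0.235 1")

```text
t: 6.85
tcp_pos: [0.6198, -0.1991, 0.1587]
orientation: [0.733, 0.681, -0.001, -0.002]
wrist_force: [-0.1, 0.4, 0.5]
gripper_width: 0.086
grasp_force: 0.0
```

```bash
python3 - <<'E'
from h import *
im,d,P=shot("top")
c=(.628,.224)
m=(np.hypot(P[...,0]-c[0],P[...,1]-c[1])<.05)&(P[...,2]>.095)&(P[...,2]<.125);Q=P[m]
q=Q[:,:2]-Q[:,:2].mean(0); ev,V=np.linalg.eigh(q.T@q); v=V[:,1]
print(m.sum(),Q.mean(0),np.median(Q[:,2]),np.degrees(np.arctan2(v[1],v[0])))
plan([.622,-.207,.081],-4)
E
```

```text
366 [0.62468942 0.22346119 0.11233959] 0.11336499116058135 -136.6433115043753
t 6.9 tcp [ 0.6202 -0.1979  0.1593] yang -4.1 j6 -0.35 F [1.1 0.2 0.1] | shift [-0.0303  0.009   0.261 ] turn -0.0008
```

play_rows(motion="-0.03 0.01 0.1 0 1; -0.03 0.01 0.2 0 1; -0.03 0.01 0.26 0 1; -0.03 0.01 0.26 0 1; -0.03 0.01 0.26 0 0; -0.03 0.01 0.26 0 0; -0.03 0.01 0.26 0 0; -0.03 0.01 0.26 0 0; -0.03 0.01 0.26 0 0")

```text
t: 8.02
tcp_pos: [0.6234, -0.2079, 0.0838]
orientation: [0.732, 0.681, 0.0, 0.0]
wrist_force: [-1.6, 0.1, 2.6]
gripper_width: 0.013
grasp_force: 44.3
```

```bash
python3 -c "
from h import *
plan([.622,-.207,.081],-4);s=manip.sense();print(s['gripper_width'],s['grasp_force'],s['ft_torque'])"
```

```text
t 8.025 tcp [ 0.6234 -0.2079  0.0838] yang -4.1 j6 -0.36 F [-1.6  0.1  2.6] | shift [ 0.0028 -0.0049  0.0095] turn -0.0006
0.013046023327219346 44.29156243801117 [0.02443243 0.27401687 0.02096754]
```

Grasped; test 10 degrees first.

play_rows(motion="0 0 0 0.03 0; 0 0 0 0.06 0; 0 0 0 0.06 0")

```text
t: 8.4
tcp_pos: [0.6229, -0.2078, 0.0825]
orientation: [0.793, 0.61, -0.0, -0.0]
wrist_force: [-0.4, -1.4, -1.4]
gripper_width: 0.0128
grasp_force: 43.7
```

It is pulled down, so it sinks (right-hand). I follow it down.

play_rows(motion="0 0 0.008 0.05 0; 0 0 0.012 0.1 0; 0 0 0.016 0.15 0; 0 0 0.02 0.2 0; 0 0 0.024 0.25 0; 0 0 0.026 0.274 0; 0 0 0.026 0.274 0; 0 0 0.026 0.274 0")

```text
t: 9.4
tcp_pos: [0.622, -0.207, 0.0757]
orientation: [0.975, 0.224, -0.002, -0.001]
wrist_force: [-5.3, 2.0, 5.5]
gripper_width: 0.0132
grasp_force: 44.7
```

```bash
python3 -c "
from h import *
plan([.622,-.207,.081],-4);s=manip.sense();print(s['gripper_width'],s['grasp_force'],s['ft_torque'])"
```

```text
t 9.4 tcp [ 0.622  -0.207   0.0757] yang -64.1 j6 0.68 F [-5.3  2.   5.5] | shift [ 0.      0.     -0.0176] turn -0.3341
0.013221991357329741 44.67581748962402 [ 0.39453911  1.08465502 -0.14465557]
```

play_rows(motion="0 0 0 0 1; 0 0 0 0 1; 0 0 0 0 1; 0 0 0 0 1; 0 0 -0.15 0 1; 0 0 -0.3 0 1; 0 0 -0.4 0 1; 0 0 -0.4 0 1")

```text
t: 10.4
tcp_pos: [0.6251, -0.2086, 0.1994]
orientation: [0.975, 0.223, 0.003, 0.002]
wrist_force: [0.8, 0.5, 0.4]
gripper_width: 0.0854
grasp_force: 0.0
```

```bash
python3 -c "
from h import *
plan([.5345,.0095,.14],-90)"
```

```text
t 10.4 tcp [ 0.6251 -0.2086  0.1994] yang -64.2 j6 0.69 F [0.8 0.5 0.4] | shift [ 0.0435 -0.787   0.1938] turn 0.1433
```

play_rows(motion="0.01 -0.2 0.0 0.04 1; 0.02 -0.4 0.05 0.08 1; 0.03 -0.6 0.1 0.12 1; 0.0435 -0.787 0.15 0.143 1; 0.0435 -0.787 0.19 0.143 1; 0.0435 -0.787 0.19 0.143 1; 0.0435 -0.787 0.19 0.143 1")

```text
t: 11.28
tcp_pos: [0.5328, 0.0094, 0.1383]
orientation: [1.0, -0.0, 0.0, 0.0]
wrist_force: [0.6, -0.0, -0.1]
gripper_width: 0.0853
grasp_force: 0.0
```

```bash
python3 - <<'E'
from h import *
im,d,P=shot("top")
c=(.622,-.207)
m=(np.hypot(P[...,0]-c[0],P[...,1]-c[1])<.05)&(P[...,2]>.085)&(P[...,2]<.125);Q=P[m]
q=Q[:,:2]-Q[:,:2].mean(0); ev,V=np.linalg.eigh(q.T@q); v=V[:,1]
print(m.sum(),Q.mean(0),np.median(Q[:,2]),np.degrees(np.arctan2(v[1],v[0])))
plan([.5345,.0095,.012],-90)
E
```

```text
388 [ 0.61941383 -0.20608919  0.09616091] 0.09713185507348829 -154.58304630473395
t 11.325 tcp [0.5331 0.0094 0.1387] yang -90.0 j6 1.45 F [0.3 0.2 0.4] | shift [ 0.0044 -0.0006  0.4224] turn -0.0003
```

play_rows(motion="0.004 0 0.15 0 1; 0.004 0 0.3 0 1; 0.004 0 0.42 0 1; 0.004 0 0.42 0 1; 0.004 0 0.42 0 0; 0.004 0 0.42 0 0; 0.004 0 0.42 0 0; 0.004 0 0.42 0 0; 0.004 0 0.42 0 0; 0.004 0 0.3 0 0; 0.004 0 0.15 0 0; 0.004 0 0.15 0 0", grip_force=30)

```text
t: 12.82
tcp_pos: [0.5368, 0.0102, 0.0982]
orientation: [1.0, 0.0, 0.005, 0.001]
wrist_force: [1.3, 0.7, -0.2]
gripper_width: 0.0351
grasp_force: 30.2
```

```bash
python3 -c "
from h import *
s=manip.sense();print(s['gripper_width'],s['grasp_force'])
plan([.5225,.201,.1],-90)"
```

```text
0.03512855088370373 30.249196614604443
t 12.825 tcp [0.5368 0.0102 0.0982] yang -90.0 j6 1.45 F [ 1.3  0.7 -0.2] | shift [-0.0469 -0.6359 -0.0072] turn 0.0003
```

Held (35 mm). Carry it to the left dish.

play_rows(motion="-0.01 -0.15 -0.01 0 0; -0.02 -0.3 -0.01 0 0; -0.03 -0.45 -0.01 0 0; -0.04 -0.6 -0.01 0 0; -0.045 -0.636 -0.01 0 0; -0.045 -0.636 -0.01 0 0; -0.045 -0.636 -0.01 0 0")

```text
t: 13.7
tcp_pos: [0.5198, 0.2002, 0.0958]
orientation: [1.0, -0.0, -0.0, 0.0]
wrist_force: [-0.5, 0.5, -0.1]
gripper_width: 0.0351
grasp_force: 30.4
```

```bash
python3 -c "
from h import *
plan([.5225,.201,.025],-90)
shot('side','carry')"
```

```text
t 13.7 tcp [0.5198 0.2002 0.0958] yang -90.0 j6 1.81 F [-0.5  0.5 -0.1] | shift [ 0.0093 -0.0029  0.236 ] turn -0.0001
```

View pics/carry.png

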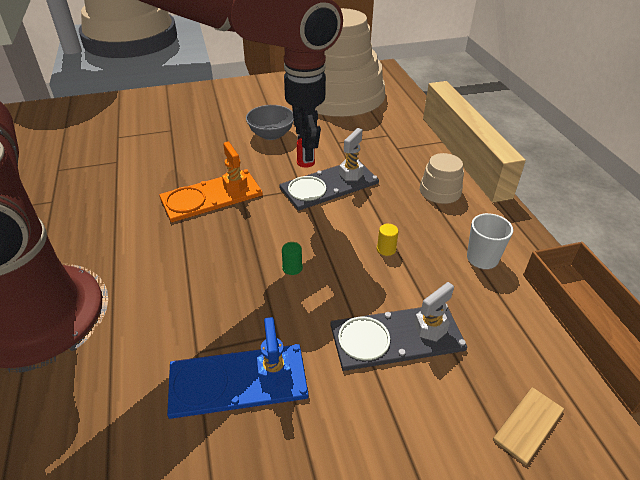

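play_rows(motion="0.009 -0.003 0.1 0 0; 0.009 -0.003 0.19 0 0; 0.009 -0.003 0.215 0 0; 0.009 -0.003 0.225 0 0; 0.009 -0.003 0.232 0 0; 0.009 -0.003 0.232 0 0")

```text
t: 14.5
tcp_pos: [0.5232, 0.2023, 0.0276]
orientation: [1.0, 0.0, 0.001, -0.0]
wrist_force: [-0.0, -0.4, -1.3]
gripper_width: 0.0352
grasp_force: 30.4
```

play_rows(motion="0 0 0.005 0 0; 0 0 0.007 0 0; 0 0 0.007 0 0")

```text
t: 14.88
tcp_pos: [0.5233, 0.2024, 0.0264]
orientation: [1.0, 0.0, 0.001, -0.0]
wrist_force: [-2.6, -0.9, 7.1]
gripper_width: 0.0347
grasp_force: 31.1
```

Contact with the dish floor (7 N up). Release and rise.

play_rows(motion="0 0 0 0 0.6; 0 0 0 0 1; 0 0 0 0 1; 0 0 0 0 1; 0 0 0 0 1; 0 0 -0.1 0 1; 0 0 -0.3 0 1; 0 0 -0.5 0 1; 0.3 0.2 -0.6 0 1; 0.3 0.6 -0.6 0 1; 0.3 0.6 -0.6 0 1; 0.3 0.6 -0.6 0 1")

```text
t: 16.38
tcp_pos: [0.6134, 0.0192, 0.205]
orientation: [1.0, -0.001, 0.0, 0.0]
wrist_force: [-0.2, 1.0, 0.5]
gripper_width: 0.0856
grasp_force: 0.0
```

```bash
python3 - <<'E'
from h import *
im,d,P=shot("side","end")
im,d,P=shot("top","endtop")
for nm,c,z in (("red",(.523,.202),.062),("green",(.438,-.008),.05),("yel",(.62,-.006),.05)):
    m=(np.hypot(P[...,0]-c[0],P[...,1]-c[1])<.03)&(abs(P[...,2]-z)<.006);Q=P[m];print(nm,m.sum(),Q.mean(0).round(4))
for c in ((.628,.224),(.622,-.207)):
    m=(np.hypot(P[...,0]-c[0],P[...,1]-c[1])<.05)&(P[...,2]>.085)&(P[...,2]<.125);Q=P[m]
    q=Q[:,:2]-Q[:,:2].mean(0); v=np.linalg.eigh(q.T@q)[1][:,1]
    print(np.median(Q[:,2]),np.degrees(np.arctan2(v[1],v[0]))%180)
E
```

```text
red 365 [0.5211 0.1999 0.062 ]
green 0 [nan nan nan]
yel 0 [nan nan nan]
0.11307605045831247 43.737963015204826
0.0970626814652361 25.584127198856464<stdin>:5: RuntimeWarning: Mean of empty slice.
  ret = um.true_divide(
```

View pics/end.png

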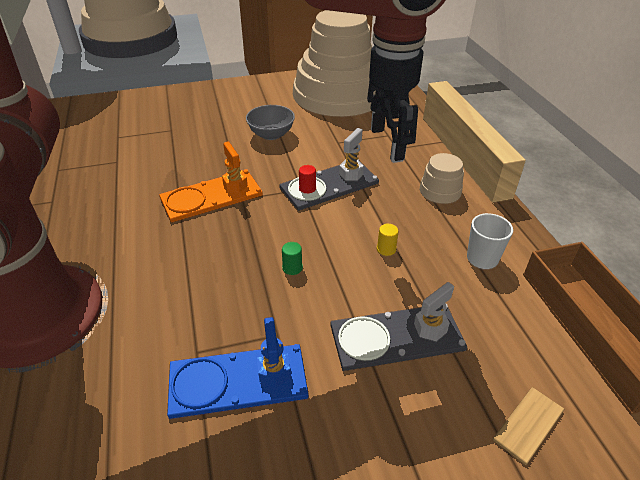

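The red cap stands upright in the left dish at pixel (307,180). Green (292,258) and yellow (388,240) are where they were, and both heads stay turned.

```bash
python3 -c "
from rig import manip
print(manip.job_done())"
```

```text
the job is handed in; nothing more can be done
None
```

Both heads are turned about 60° clockwise; the left station's stud (y ≈ +0.22) rose about 8 mm, so it is the left-hand one, and the red cap stands released in its dish, with the green and yellow caps unmoved and the job handed in at about 16.5 s.

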